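# Lower the phone into the curing box and close it

## Robot

A 7-joint arm with a two-finger parallel gripper is mounted at the origin on the work surface. World frame = base frame: x ahead of the robot, y to its left, z up, the work surface at z = 0. Lengths are in m, angles in degrees, forces in N, time in s.
With the tool pointing down it reaches from about 0.425 to 0.975 m from the base axis. Payload 16.7 kg.
Tool frame: the origin (TCP) lies at the centre of the arm's flange, where the gripper is bolted on; the fingertips stand 173 mm ahead of it and the grasp point (between the pads) lies 155 mm ahead of it; z points along the fingers, y is the line along which they close (so a half turn about z gives the same grasp; the last joint's range is limited). The gripper opens to 85 mm and grips with 20 to 120 N. Pads are 22 mm wide; open, the fingers measure 114 mm over their backs; the gripper's body (76 mm by 85 mm) begins 54 mm behind the grasp point. The pads swing forward as they close: fully open they stand 13 mm farther back than shut.
Start: joints at [61.793, 24.414, 4.234, 92.017, -1.954, 63.644, -3.845], TCP at [0.227, -0.636, 0.405] pointing down, gripper open.
Joint ranges: [-163.25, 163.25], [-28.42, 122.38], [-70.27, 78.77], [12.13, 141.07], [-58.53, 238.53], [9.26, 117.41], [-156.51, 156.51]. Speed limits (degrees/s): [108.29, 108.29, 136.94, 136.94, 172.46, 172.46, 172.46].

## Interface

Orientations are given as a 3x3 rotation matrix whose columns are the frame's x, y, z axes.
In Python, from station import state, cams, ticket gives the robot as it stands.
- The arm moves only by the tool move_arm, never from a script. Its argument "motion" is a list of rows, each a list of 3 entries, a list of its own where there are three numbers: the shift along the tool's x, y, z normalised to -1 to 1, where 1 is 800 mm, then the turn, a rotation vector about the tool's x, y, z normalised to -1 to 1, where 1 is pi/4 rad, then the closure, from 0 (fully open) to 1 (shut). A call has 1 to 8 rows; each row is the pose to reach, as a shift and turn from the pose commanded when the call began, along the tool's axes at that moment; what a row does not reach only later rows make up. A row lasts 1/10 s, in which the tool goes at most 50 mm and 8.59 degrees, less where a joint would pass 70% of its speed; a pose out of reach is approached as far as the arm can. A call with a number of a shift or a turn outside -1 to 1 is refused whole. A call with a gripper value outside its range is refused whole. The fingers move at their own pace and stop on an object; "grip_force" is the grip in N (left out, the last holds). Time passes only in rows, so rows that repeat a pose let the fingers close. It gives the time, the measured TCP pose, the force, the opening and the grip force at its end, in the units of the state.
- state(): the state, without advancing time (a new reading comes with each control period).
- cams.grab_frame(name): name is "side" or "top"; returns (picture, depth): 400x640x3 uint8, red, green, blue; 400x640 float32, m along the optical axis (not along the pixel's ray), 0 where there is no reading.
- cams.camera_params(name): a dict with "mtx" (3x3 intrinsics, pixels), "world_to_cam" (4x4, takes a point from world to camera coordinates). Camera axes: x right, y up, looking along -z (the intrinsics and any distortion apply to the point x, -y, -z); pixel columns grow to the right and rows downward; lengths in m; the calibration is good to about 2 mm. A picture is of the moment at which its call begins. camera_params takes no time and is no camera call.
- ticket.finish_job(): hands the job in; it is judged then, once.
The state is a dict: "time": time; "q": joint angles; "qd": joint speeds; "effort": joint torques, N m; "eef_pos": TCP position; "orientation": TCP orientation; "force": force on the tool from outside, world axes, zero at the start; "moment": the same for the moment, N m; "gripper_width": opening from 0.0 (shut) to 1.0 (fully open); "grip_force": force on a finger pad.
Only numpy, scipy, OpenCV 4.12 (cv2) and the standard library are available. Lean on these libraries where they do the work, as an engineer would, in place of code of your own. Each camera call takes 0.05 s, during which the arm holds its last target. There are 200 camera calls.

## Task

The phone in the curing box sits too high for the lid. First turn the knob under the edge of the box's base nearest the robot, anticlockwise seen from above, all the way to its stop so that the phone sinks below the fill line; then put the lid on the box so that it sits flush on the rim all round, and let go. Leave the phone lying in the box and the other things on the desk where they are.

Things in the scene. Friction and masses are not known exactly. Their poses are not given: they have to be found in the camera images.
- stand: Curing box on a base, fixed. Grey plate 160 (x) x 210 (y) x 10 mm, top 70 mm above the desk, on 4 corner legs 14 mm thick. On it an open white box, outside 102 (x) x 180 (y), walls 5, rim at 125 mm; 53 mm of bare plate in front of it. Origin: on the desk under the plate's centre; x from the front edge (knob side, towards the robot) to the back, y left, z up.
- rim (a point): Centre of the box's mouth (inside 92 x 170 mm) at rim height, at (24, 0, 125) mm in the stand's frame; axes as the stand. A black fill line runs round the inside 12 mm below the rim. A lift tray in the box carries the phone; the knob lowers it 16 mm per radian.
- lift_knob (a joint): Angle of the knob, rad: 0 tray at the top, 1.6 at the stop, tray at the bottom; starts at 0 to 0.25. It grows anticlockwise seen from above: the bar in front of the base swings from left to right, as the robot sees it. Stiff: 0.35 N m, about 3.5 N on the outer part of the bar; stays where it is left; springless, with a hard stop.
- knob_axis (a point): On the knob's upright axis, 40 mm above the desk, 25 mm inside the plate's front edge, at (-55, 0, 40) mm in the stand's frame; axes as the stand. The black knob hangs under the plate: a disc 80 mm across, 36 to 56 mm above the desk, with a straight thumb bar 14 mm wide, 28 to 52 mm above the desk, that sticks out in front of the plate.
- knob_tip (a point): Outer end of the thumb bar, on its centre line, 120 mm from the knob's axis, 40 mm above the desk. At joint value q the bar points q - 0.8 rad anticlockwise (seen from above) from the stand's -x direction: at 0 it points 0.8 rad to the left, at 1.6 it points 0.8 rad to the right, as seen from the robot.
- phone: The phone on the lift tray, 72 (x) x 148 (y) x 9 mm, loose, flat, face up, lying along the box. Origin: centre of its underside. At knob 0 its face stands 6 mm above the rim; at the stop it lies 20 mm below the rim.
- lid: White lid, 108 (x) x 186 (y) mm, 0.17 to 0.35 kg, right way up on the desk. From below: a plug 84 x 162, 8 mm high, that enters the box's mouth with 4 mm play each side; a plate 6 mm thick that rests on the rim; in the middle an upright grip rib 80 long (y), 16 wide (x), 30 high, its top 44 mm above the origin. Origin: centre of the plug's underside. Fits either way round (half a turn).
- lid_seat (a point): On the lid, centre of the plate's underside, 8 mm above the lid's origin. It meets the point rim when the lid is seated.
- screwdriver: A screwdriver lying on the desk nearest the robot, 160 mm long. Bystander.
- old_phone: A phone with a grey face, 148 x 72 x 9 mm, lying flat on the desk, to the left and nearer the robot than the curing box and lid. Bystander.
- suction_cup: A suction-cup puller, 65 mm high, rubber disc below and blue loop handle, at the far side of the desk. Bystander.
- bottle: A small bottle, 110 mm high, 44 mm across, to the right. Bystander.
- mouse: A black computer mouse, 105 x 60 x 33 mm, to the right. Bystander.

How it is judged:
By the outcome, as a careful person would: the job done as asked, in the order asked, and still so for the second after the job is handed in, with the robot touching nothing.
It also fails if it takes over 67 s, if anything falls off the work surface, if the arm or the gripper's body presses on something with over 40 N, if the wrist force passes 120 N, or if a joint passes its speed limit or range.

## Working session

There is one attempt and no reset: what is moved stays moved. The work goes in short steps, Python scripts to look and compute and a tool call to move; the robot and the scene stay as the last step left them, time stands still between calls to the robot, and variables do not carry over. Pictures are saved under pics/ and viewed, at most 10 in all, crops included, and the job is handed in when it is done.

Besides the shell and the picture viewer there is one more tool, called after "Call:" in YAML: its name, and indented under it one key for each argument. move_arm: Moves the arm, as the interface text tells. Scaled input: -1 to 1 covers 800 mm each way for a shift and pi/4 rad each way for a turn. Its arguments: {"type":"object","properties":{"motion":{"type":"array"},"grip_force":{"type":"number"}},"required":["motion"]}

```bash
mkdir -p pics; ls; python3 - <<'E'
from station import state,cams
import cv2,numpy as np
s=state();print(s['time'],s['eef_pos'],s['orientation'],s['gripper_width'])
for n in('top','side'):
    p,d=cams.grab_frame(n);cv2.imwrite(f'pics/{n}0.png',p[...,::-1]);np.savez(f'{n}0.npz',p=p,d=d)
    c=cams.camera_params(n);print(c['mtx'],c['world_to_cam'],c.keys())
E
```

```text
pics
0.0 [ 0.22679396 -0.63555443  0.40400875] [[ 9.41833766e-01  3.36078656e-01 -5.42099431e-04]
 [ 3.36079074e-01 -9.41833026e-01  1.18608898e-03]
 [-1.11947958e-04 -1.29928692e-03 -9.99999150e-01]] 1.0002233764924893
[[369.31656739   0.         325.36302637]
 [  0.         369.31656739 197.87282051]
 [  0.           0.           1.        ]] [[-0.02490616 -0.99929576  0.02806529 -0.09278787]
 [ 0.98655786 -0.02003386  0.16217966 -0.5683936 ]
 [-0.16150319  0.0317273   0.98636205 -0.96992035]
 [ 0.          0.          0.          1.        ]] dict_keys(['mtx', 'world_to_cam'])
[[478.5283567    0.         311.46871288]
 [  0.         478.5283567  197.75757053]
 [  0.           0.           1.        ]] [[-0.94910582 -0.31493676 -0.00360327  0.50803455]
 [ 0.22871341 -0.697035    0.6795825  -0.24757584]
 [-0.21653712  0.64417159  0.73359024 -1.37332581]
 [ 0.          0.          0.          1.        ]] dict_keys(['mtx', 'world_to_cam'])
```

View pics/top0.png

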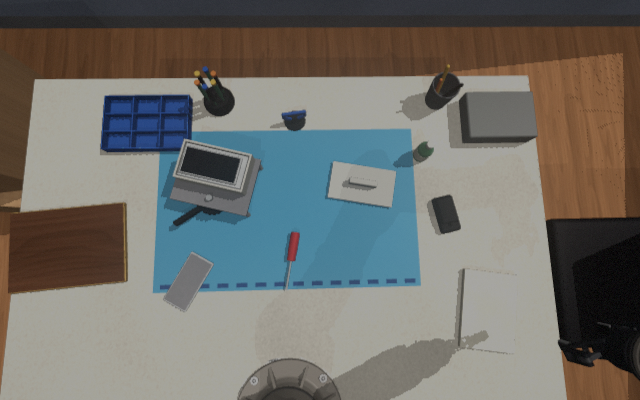

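View pics/side0.png

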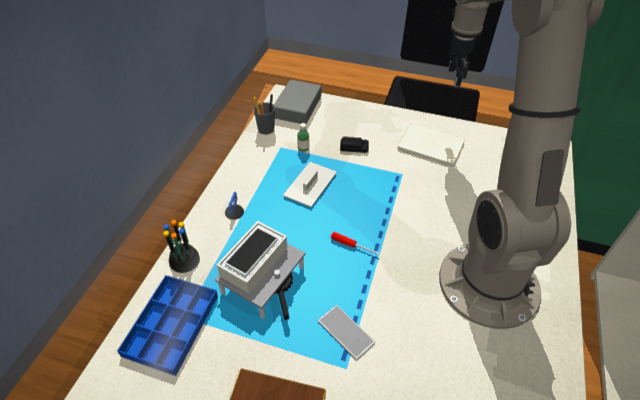

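The top view shows the box rim at (213,165), the plate's front at (213,200), the bar's tip at (178,221) and the lid at (362,185) with its rib along its length. Next I measure these with depth masks.

```bash
cat > h.py <<'E'
import numpy as np,cv2
from station import state,cams
def pts(n,d):
    c=cams.camera_params(n);K=c['mtx'];T=np.linalg.inv(c['world_to_cam'])
    v,u=np.mgrid[:400,:640]
    P=np.stack([(u-K[0,2])/K[0,0]*d,-(v-K[1,2])/K[1,1]*d,-d],-1)
    return P@T[:3,:3].T+T[:3,3]
def ray(n,uv,z):
    c=cams.camera_params(n);K=c['mtx'];T=np.linalg.inv(c['world_to_cam'])
    uv=np.atleast_2d(uv).astype(float)
    D=np.stack([(uv[:,0]-K[0,2])/K[0,0],-(uv[:,1]-K[1,2])/K[1,1],-np.ones(len(uv))],-1)@T[:3,:3].T
    return T[:3,3]+D*((z-T[2,3])/D[:,2])[:,None]
def proj(n,P):
    c=cams.camera_params(n);K=c['mtx'];W=c['world_to_cam']
    p=np.atleast_2d(P)@W[:3,:3].T+W[:3,3]
    return np.stack([K[0,0]*p[:,0]/-p[:,2]+K[0,2],-K[1,1]*p[:,1]/-p[:,2]+K[1,2]],-1)
def rect(n,m,z,close=0):
    m=m.astype(np.uint8)
    if close: m=cv2.morphologyEx(m,cv2.MORPH_CLOSE,np.ones((close,close)))
    cs,_=cv2.findContours(m,cv2.RETR_EXTERNAL,cv2.CHAIN_APPROX_NONE)
    c=max(cs,key=cv2.contourArea)[:,0]
    X=ray(n,c,z)[:,:2].astype(np.float32)
    (cx,cy),(w,h),a=cv2.minAreaRect(X*1000)
    return np.round([cx,cy,w,h,a],1)
E
python3 - <<'E'
from h import *
for n in('top','side'):
    f=np.load(f'{n}0.npz');p,d=f['p'].astype(int),f['d'];P=pts(n,d);X,Y,Z=np.moveaxis(P,-1,0)
    sat=p.max(-1)-p.min(-1);white=(sat<50)&(p.min(-1)>120)
    ws=(X>.35)&(X<.85)&(Y<.45)&(Y>-.4)
    box=ws&(Y>.05)
    print(n,'desk z',np.median(Z[ws]))
    for nm,m,z,k in(('rim',box&(Z>.112)&(Z<.15),.125,5),('plate',box&(Z>.058)&(Z<.16),.07,5),
        ('lid',(Y<.0)&ws&white&(Z<.03)&(Z>.005),.014,3),('lidZ',(Y<.0)&ws&(Z>.006)&(Z<.06)&(Y>-.25)&(X<.8),.014,3),('rib',(Y<.0)&ws&(Z>.032)&(Z<.06)&(X<.75)&(Y>-.25),.044,1),
        ('bar',box&(p.max(-1)<60)&(Z>.025)&(Z<.06)&(X<.62),.052,1)):
        try: print(nm,m.sum(),rect(n,m,z,k),'z',np.round(np.percentile(Z[m],[10,50,90]),3))
        except Exception as e: print(nm,m.sum(),e)
    m=box&(p.max(-1)<60)&(Z>.025)&(Z<.06)&(X<.62)
    print('bar pts',P[m].min(0),P[m].max(0))
    for nm,pp in (('phone',None),):
        q=box&(Z>.1);print(np.percentile(Z[q],[50,90,99]))
E
```

```text
top desk z 0.0014335299839630666
rim 2794 [645.1 182.8 183.5 103.8  75.6] z [0.121 0.129 0.133]
plate 5011 [620.3 194.7 220.3 184.4  75.6] z [0.069 0.121 0.132]
lid 2023 [ 611.6 -212.8  184.3  107.    79.6] z [0.011 0.014 0.016]
lidZ 2062 [ 616.3 -189.5  138.4  108.    79.6] z [0.011 0.014 0.026]
rib 174 [ 610.8 -211.    77.4   18.3   80. ] z [0.039 0.043 0.045]
bar 269 [532.7 245.9  37.4 127.2  15.5] z [0.042 0.053 0.057]
bar pts [0.50093183 0.18215695 0.03204456] [0.55216664 0.30356402 0.05972831]
[0.12909693 0.13266995 0.13857427]
side desk z 0.0022630489125523567
rim 2237 [642.6 185.3 187.8 110.4  75.7] z [0.12  0.128 0.133]
plate 4492 [623.5 177.9 233.  207.9  75.7] z [0.069 0.113 0.132]
lid 1277 [ 611.4 -214.   187.7  108.3   79.6] z [0.007 0.014 0.018]
lidZ 1460 [ 607.5 -187.4  160.2  148.7   63.2] z [0.007 0.015 0.027]
rib 102 [ 610.2 -207.6   84.4   21.4   80.3] z [0.036 0.043 0.047]
bar 276 [535.5 247.4  42.2 142.4  15. ] z [0.047 0.053 0.057]
bar pts [0.50027047 0.17580979 0.03195942] [0.56143054 0.30527263 0.05996796]
[0.12758983 0.13297341 0.13902883]
```

```bash
cat >> h.py <<'E'
from scipy.spatial.transform import Rotation as Rn
def goal(p,yaw,ref=None):
    "shift/turn (scaled) from the current pose to TCP p, tool pointing down, tool y at world angle yaw"
    s=state();R=np.array(s['orientation']);a=np.radians(yaw)
    y=np.array([np.cos(a),np.sin(a),0]);z=np.array([0,0,-1.]);T=np.stack([np.cross(y,z),y,z],1)
    sh=R.T@(np.array(p)-np.array(s['eef_pos']))/.8
    tu=Rn.from_matrix(R.T@T).as_rotvec()/(np.pi/4)
    print('shift',np.round(sh,4),'turn',np.round(tu,4))
yaw=np.radians(-14.4);A=np.array([[np.cos(yaw),-np.sin(yaw)],[np.sin(yaw),np.cos(yaw)]])
rim=np.array([.6445,.1835])
def stand(x,y): return rim+A@np.array([x-.024,y])
def knob(q,r,off):
    t=q-.8;return stand(*(np.array([-.055,0])+r*np.array([-np.cos(t),-np.sin(t)])+off*np.array([-np.sin(t),np.cos(t)])))
E
python3 - <<'E'
from h import *
goal([.55,-.25,.40],-50)
f=np.load('top0.npz');p,d=f['p'].astype(int),f['d'];P=pts('top',d);X,Y,Z=np.moveaxis(P,-1,0)
m=(p.max(-1)<60)&(Z>.035)&(Z<.06)&(X<.62)&(X>.4)&(Y>.05)&(Y<.45)
v,u=np.nonzero(m);Q=ray('top',np.stack([u,v],1),.052)[:,:2]
k=knob(0,0,0);r=np.linalg.norm(Q-k,axis=1);print('axis',k,'rmax',r.max())
o=Q[(r>.06)];print(len(o),'bar q',.8+((np.arctan2(*(o.mean(0)-k)[::-1])-(np.pi+yaw))))
for q in(0,.1,.2):print(q,knob(q,.12,0),knob(q,.105,.031))
E
```

```text
shift [ 0.5424 -0.3181  0.0054] turn [-1.500e-03 -2.000e-04 -4.525e-01]
axis [0.56798193 0.2031465 ] rmax 0.11819007900296204
124 bar q 0.06872911514602564
0 [0.50841163 0.30731645] [0.54276849 0.3096842 ]
0.1 [0.49830959 0.30084893] [0.53225843 0.30663482]
0.2 [0.48890369 0.2934052 ] [0.5221053  0.30255141]
```

Call:
move_arm:
  motion:
    - [[0.54,-0.32,0.005],[0,0,-0.45],1]
    - [[0.54,-0.32,0.005],[0,0,-0.45],1]
    - [[0.54,-0.32,0.005],[0,0,-0.45],1]
    - [[0.54,-0.32,0.005],[0,0,-0.45],1]
    - [[0.54,-0.32,0.005],[0,0,-0.45],1]
    - [[0.54,-0.32,0.005],[0,0,-0.45],1]
    - [[0.54,-0.32,0.005],[0,0,-0.45],1]
    - [[0.54,-0.32,0.005],[0,0,-0.45],1]

```text
time: 0.9
eef_pos: [0.4833, -0.3262, 0.4015]
orientation: [[0.767, 0.641, -0.0], [0.641, -0.767, 0.0], [-0.0, -0.0, -1.0]]
force: [0.9, -0.3, 0.2]
gripper_width: -0.005
grip_force: 0.0
```

```bash
python3 - <<'E'
from h import *
s=state();print(s['time'],s['eef_pos'],s['q'],s['force'],s['gripper_width'])
goal([.58,.05,.36],-14.4)
E
```

```text
0.9 [ 0.48327087 -0.32622847  0.40145844] [ 35.49822834  16.44683862  -9.46247364 103.76619343   3.08127615
  60.04422463 -25.24227072] [ 0.93237435 -0.28340446  0.23112003] -0.004649500071908124
shift [ 0.3943 -0.2833  0.0518] turn [-2.000e-04  1.000e-04 -7.937e-01]
```

Call:
move_arm:
  motion:
    - [[0.394,-0.283,0.052],[0,0,-0.794],1]
    - [[0.394,-0.283,0.052],[0,0,-0.794],1]
    - [[0.394,-0.283,0.052],[0,0,-0.794],1]
    - [[0.394,-0.283,0.052],[0,0,-0.794],1]
    - [[0.394,-0.283,0.052],[0,0,-0.794],1]
    - [[0.394,-0.283,0.052],[0,0,-0.794],1]
    - [[0.394,-0.283,0.052],[0,0,-0.794],1]
    - [[0.394,-0.283,0.052],[0,0,-0.794],1]

```text
time: 1.7
eef_pos: [0.5791, 0.0507, 0.3596]
orientation: [[0.247, 0.969, -0.0], [0.969, -0.247, 0.001], [0.0, -0.0, -1.0]]
force: [0.9, -0.8, 0.1]
gripper_width: 0.001
grip_force: 0.0
```

```bash
python3 - <<'E'
from h import *
s=state();print(s['time'],s['eef_pos'],s['q'],s['force'],s['gripper_width'])
goal([*knob(.07,.105,.035),.36],-14.4)
E
```

```text
1.7 [0.57914735 0.05074561 0.35956347] [  9.09922522  20.23409907 -25.20433181 105.5977912   10.14219339
  56.38336082 -34.6900273 ] [ 0.85552128 -0.84446163  0.14278034] 0.0011008632963474397
shift [ 3.014e-01 -1.290e-01 -3.000e-04] turn [-0.0006 -0.0006  0.0021]
```

Call:
move_arm:
  motion:
    - [[0.301,-0.129,0],[0,0,0],1]
    - [[0.301,-0.129,0],[0,0,0],1]
    - [[0.301,-0.129,0],[0,0,0],1]
    - [[0.301,-0.129,0],[0,0,0],1]
    - [[0.301,-0.129,0],[0,0,0],1]
    - [[0.301,-0.129,0],[0,0,0],1]
    - [[0.301,-0.129,0.06],[0,0,0],1]
    - [[0.301,-0.129,0.06],[0,0,0],1]

```text
time: 2.5
eef_pos: [0.5375, 0.3057, 0.3071]
orientation: [[0.247, 0.969, -0.007], [0.969, -0.247, -0.004], [-0.006, -0.005, -1.0]]
force: [0.5, -1.0, -1.4]
gripper_width: -0.005
grip_force: 0.0
```

```bash
python3 - <<'E'
from h import *
s=state();print(s['time'],s['eef_pos'],s['q'],s['force'])
goal([*knob(.07,.105,.035),.206],-14.4)
p,d=cams.grab_frame('side');cv2.imwrite('pics/s1.png',cv2.resize(p[180:380,180:420,::-1],None,fx=2.5,fy=2.5))
E
```

```text
2.5 [0.53745198 0.30574698 0.30709553] [-13.91195807  27.61513301 -28.27785611 102.92837127  15.70326098
  53.83154586 -63.24111806] [ 0.49506077 -1.00352286 -1.38473062]
shift [0.0061 0.0009 0.1263] turn [-0.0069  0.007   0.0017]
```

View pics/s1.png

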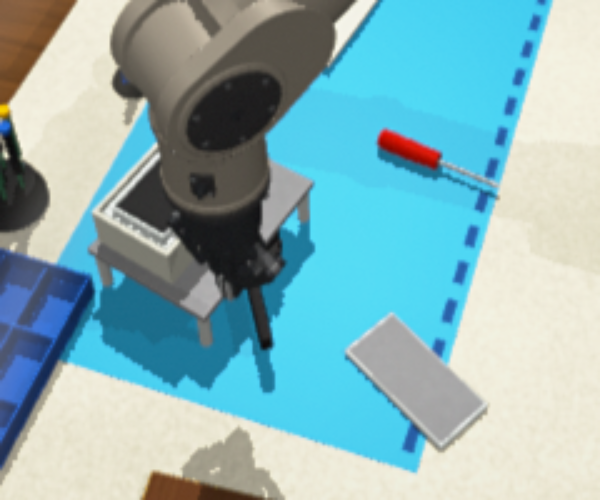

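The side crop shows the closed fingers at (240,290), still above and left of the bar, whose tip is at (265,345), and clear of the box.

Call:
move_arm:
  motion:
    - [[0.006,0.001,0.05],[0,0,0],1]
    - [[0.006,0.001,0.09],[0,0,0],1]
    - [[0.006,0.001,0.126],[0,0,0],1]
    - [[0.006,0.001,0.126],[0,0,0],1]
    - [[0.006,0.001,0.126],[0,0,0],1]

```text
time: 3.05
eef_pos: [0.5416, 0.311, 0.2129]
orientation: [[0.249, 0.968, 0.001], [0.968, -0.249, 0.0], [0.0, 0.001, -1.0]]
force: [0.4, 0.3, 0.6]
gripper_width: 0.003
grip_force: 0.0
```

```bash
python3 - <<'E'
from h import *
s=state();print(s['time'],s['eef_pos'],s['force'])
for q,r,o in((.3,.105,.024),(.55,.103,.024),(.8,.102,.024),(1.05,.1,.024),(1.3,.1,.024),(1.45,.1,.024),(1.6,.1,.024)):
    print(q,end=' ');goal([*knob(q,r,o),.205],-14.4)
E
```

```text
3.05 [0.54164327 0.31102127 0.21285216] [0.44902716 0.2758169  0.64353677]
0.3 shift [-0.0332 -0.0354  0.0098] turn [ 0.0006 -0.0005 -0.0007]
0.55 shift [-0.0615 -0.0519  0.0098] turn [ 0.0006 -0.0005 -0.0007]
0.8 shift [-0.0925 -0.062   0.0097] turn [ 0.0006 -0.0005 -0.0007]
1.05 shift [-0.1243 -0.063   0.0097] turn [ 0.0006 -0.0005 -0.0007]
1.3 shift [-0.1561 -0.0586  0.0097] turn [ 0.0006 -0.0005 -0.0007]
1.45 shift [-0.1742 -0.0521  0.0097] turn [ 0.0006 -0.0005 -0.0007]
1.6 shift [-0.1912 -0.0431  0.0097] turn [ 0.0006 -0.0005 -0.0007]
```

Call:
move_arm:
  motion:
    - [[-0.017,-0.018,0.002],[0,0,0],1]
    - [[-0.033,-0.035,0.002],[0,0,0],1]
    - [[-0.047,-0.044,0.002],[0,0,0],1]
    - [[-0.061,-0.052,0.002],[0,0,0],1]
    - [[-0.077,-0.058,0.002],[0,0,0],1]
    - [[-0.092,-0.062,0.002],[0,0,0],1]
    - [[-0.108,-0.063,0.002],[0,0,0],1]
    - [[-0.124,-0.063,0.002],[0,0,0],1]

```text
time: 3.85
eef_pos: [0.4672, 0.2268, 0.2097]
orientation: [[0.248, 0.969, 0.0], [0.969, -0.248, 0.0], [0.0, 0.0, -1.0]]
force: [2.2, 3.4, 1.4]
gripper_width: -0.001
grip_force: 1.8
```

```bash
python3 - <<'E'
from h import *
s=state();print(s['time'],s['eef_pos'],s['force'])
for q,r,o in((1.05,.1,.024),(1.3,.1,.024),(1.45,.1,.024),(1.6,.1,.024),(1.65,.1,.022)):
    print(q,end=' ');goal([*knob(q,r,o),.205],-14.4)
p,d=cams.grab_frame('side');cv2.imwrite('pics/s2.png',cv2.resize(p[180:380,180:420,::-1],None,fx=2.5,fy=2.5))
E
```

```text
3.85 [0.46723023 0.22678263 0.20967644] [2.22917449 3.44731428 1.44167863]
1.05 shift [0.0008 0.0008 0.0058] turn [ 0.0001 -0.0005  0.0006]
1.3 shift [-0.0309  0.0052  0.0058] turn [ 0.0001 -0.0005  0.0006]
1.45 shift [-0.0491  0.0116  0.0058] turn [ 0.0001 -0.0005  0.0006]
1.6 shift [-0.0661  0.0207  0.0058] turn [ 0.0001 -0.0005  0.0006]
1.65 shift [-0.0731  0.0261  0.0058] turn [ 0.0001 -0.0005  0.0006]
```

View pics/s2.png

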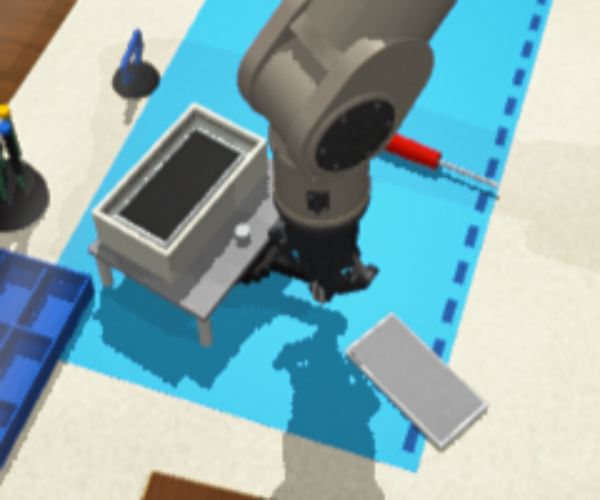

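The phone has sunk inside the box (rim now stands proud at (190,180)), and the push force is about 4 N, as it should be. I carry on to the stop.

Call:
move_arm:
  motion:
    - [[-0.016,0.003,0],[0,0,0],1]
    - [[-0.031,0.005,0],[0,0,0],1]
    - [[-0.04,0.008,0],[0,0,0],1]
    - [[-0.049,0.012,0],[0,0,0],1]
    - [[-0.058,0.016,0],[0,0,0],1]
    - [[-0.066,0.021,0],[0,0,0],1]
    - [[-0.066,0.021,0],[0,0,0],1]

```text
time: 4.6
eef_pos: [0.4709, 0.1711, 0.2094]
orientation: [[0.25, 0.968, -0.0], [0.968, -0.25, -0.001], [-0.001, -0.0, -1.0]]
force: [0.4, 0.8, -0.1]
gripper_width: -0.002
grip_force: 0.0
```

```bash
python3 - <<'E'
from h import *
s=state();print(s['time'],s['eef_pos'],s['force'])
for q,r,o in((1.6,.1,.024),(1.65,.1,.022)):
    print(q,end=' ');goal([*knob(q,r,o),.205],-14.4)
E
```

```text
4.6 [0.47088132 0.17110995 0.20943127] [ 0.40138288  0.7864171  -0.14522758]
1.6 shift [ 0.0002 -0.001   0.0055] turn [-0.0003  0.001  -0.0014]
1.65 shift [-0.0068  0.0045  0.0055] turn [-0.0003  0.001  -0.0014]
```

Call:
move_arm:
  motion:
    - [[-0.003,0.003,0],[0,0,0],1]
    - [[-0.006,0.006,0],[0,0,0],1]
    - [[-0.008,0.008,0],[0,0,0],1]
    - [[-0.008,0.008,0],[0,0,0],1]

```text
time: 5.0
eef_pos: [0.4737, 0.1665, 0.2093]
orientation: [[0.246, 0.969, -0.002], [0.969, -0.246, 0.002], [0.001, -0.003, -1.0]]
force: [-13.1, 15.8, 2.4]
gripper_width: 0.0
grip_force: 10.0
```

Force rose to 20 N and the tool stalled: that's the stop. Back off and lift.

Call:
move_arm:
  motion:
    - [[0.015,-0.02,0],[0,0,0],1]
    - [[0.015,-0.02,0],[0,0,0],1]
    - [[0.015,-0.02,-0.06],[0,0,0],1]
    - [[0.015,-0.02,-0.12],[0,0,0],0]
    - [[0.015,-0.02,-0.18],[0,0,0],0]
    - [[0.015,-0.02,-0.2],[0,0,0],0]
    - [[-0.04,-0.02,-0.2],[0,0,0],0]
    - [[-0.09,-0.02,-0.2],[0,0,0],0]

```text
time: 5.8
eef_pos: [0.4415, 0.0976, 0.3701]
orientation: [[0.247, 0.969, 0.001], [0.969, -0.247, -0.0], [0.0, 0.001, -1.0]]
force: [0.8, -2.0, -0.9]
gripper_width: 0.845
grip_force: 0.0
```

```bash
python3 - <<'E'
from h import *
s=state();print(s['time'],s['eef_pos'],s['force'])
goal([.611,-.2105,.34],-10.3)
p,d=cams.grab_frame('side');np.savez('side1.npz',p=p,d=d);cv2.imwrite('pics/s3.png',cv2.resize(p[200:340,190:330,::-1],None,fx=4,fy=4))
P=pts('side',d);Z=P[...,2]
# phone face height: points near the rim centre
m=np.linalg.norm(P[...,:2]-rim,axis=-1)<.025
print('phone z',np.median(Z[m]),m.sum())
E
```

```text
5.8 [0.44153723 0.09760228 0.37012734] [ 0.79311403 -1.98408675 -0.9077992 ]
shift [-0.3209  0.3004  0.0379] turn [ 0.0013 -0.0002 -0.0889]
phone z 0.10634632989296056 210
```

View pics/s3.png

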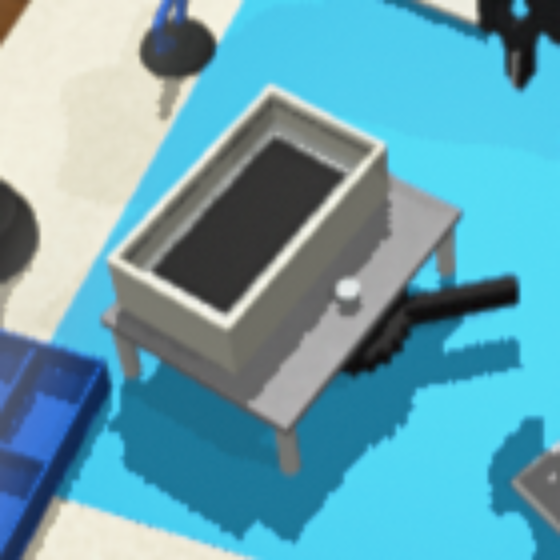

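The bar now points right at (515,290), and the phone lies below the fill line (face at 106 mm, expected 105). Now the lid.

Call:
move_arm:
  motion:
    - [[-0.321,0.3,0.038],[0,0,-0.089],0.4]
    - [[-0.321,0.3,0.038],[0,0,-0.089],0.4]
    - [[-0.321,0.3,0.038],[0,0,-0.089],0.4]
    - [[-0.321,0.3,0.038],[0,0,-0.089],0.4]
    - [[-0.321,0.3,0.038],[0,0,-0.089],0.4]
    - [[-0.321,0.3,0.038],[0,0,-0.089],0.4]
    - [[-0.321,0.3,0.038],[0,0,-0.089],0.4]
    - [[-0.321,0.3,0.038],[0,0,-0.089],0.4]

```text
time: 6.65
eef_pos: [0.6112, -0.2166, 0.3376]
orientation: [[0.187, 0.982, -0.001], [0.982, -0.187, -0.002], [-0.002, -0.001, -1.0]]
force: [0.3, 1.2, -0.3]
gripper_width: 0.602
grip_force: 0.0
```

```bash
python3 - <<'E'
from h import *
s=state();print(s['time'],s['eef_pos'],s['gripper_width'])
goal([.611,-.2125,.191],-10.4)
for n in('top','side'):
    p,d=cams.grab_frame(n);np.savez(n+'2.npz',p=p,d=d);P=pts(n,d);X,Y,Z=np.moveaxis(P,-1,0)
    m=(np.linalg.norm(P[...,:2]-rim,axis=-1)<.125)&(Z>.117)&(Z<.14)
    m=cv2.morphologyEx(m.astype(np.uint8),cv2.MORPH_CLOSE,np.ones((3,3)))
    cs,h=cv2.findContours(m,cv2.RETR_CCOMP,cv2.CHAIN_APPROX_NONE)
    for c in cs:
        if cv2.contourArea(c)<500: continue
        Q=ray(n,c[:,0],.125)[:,:2].astype(np.float32)*1000
        print(n,cv2.minAreaRect(Q))
    h=P[m>0];print('ring z',np.median(h[:,2]))
E
```

```text
6.65 [ 0.61122027 -0.21661474  0.33758311] 0.6015065643302023
shift [ 0.0054 -0.0011  0.1832] turn [-0.0012  0.0027 -0.0082]
top ((645.5759887695312, 183.3795623779297), (182.20037841796875, 103.23834228515625), 75.6259536743164)
top ((645.4205322265625, 182.98013305664062), (172.01858520507812, 95.65670776367188), 75.54161834716797)
ring z 0.12511348294358143
side ((643.3077392578125, 183.93832397460938), (185.5188751220703, 108.3475112915039), 75.71528625488281)
side ((644.3080444335938, 183.2918701171875), (170.25729370117188, 92.53324127197266), 75.48895263671875)
ring z 0.12410410019572804
```

Call:
move_arm:
  motion:
    - [[0.005,-0.001,0.06],[0,0,-0.008],0.4]
    - [[0.005,-0.001,0.11],[0,0,-0.008],0.4]
    - [[0.005,-0.001,0.15],[0,0,-0.008],0.4]
    - [[0.005,-0.001,0.17],[0,0,-0.008],0.4]
    - [[0.005,-0.001,0.183],[0,0,-0.008],0.4]
    - [[0.005,-0.001,0.183],[0,0,-0.008],0.4]
    - [[0.005,-0.001,0.183],[0,0,-0.008],0.4]

```text
time: 7.45
eef_pos: [0.611, -0.2055, 0.1941]
orientation: [[0.174, 0.985, 0.002], [0.985, -0.174, -0.0], [-0.0, 0.002, -1.0]]
force: [-0.2, 0.8, 1.3]
gripper_width: 0.599
grip_force: 0.0
```

```bash
python3 - <<'E'
from h import *
s=state();print(s['time'],s['eef_pos'],s['gripper_width'],s['force'])
goal([.611,-.2125,.191],-10.4)
E
```

```text
7.45 [ 0.61098614 -0.20548043  0.19408979] 0.5994298797761584 [-0.2334666   0.75520594  1.29563961]
shift [-0.0086  0.0015  0.0039] turn [0.0021 0.0001 0.0087]
```

Call:
move_arm:
  motion:
    - [[-0.009,0.001,0.003],[0,0,0.008],0.4]
    - [[-0.009,0.001,0.003],[0,0,0.008],0.4]
    - [[-0.009,0.001,0.003],[0,0,0.008],0.4]

```text
time: 7.75
eef_pos: [0.61, -0.2133, 0.1909]
orientation: [[0.181, 0.983, 0.001], [0.983, -0.181, -0.0], [-0.0, 0.001, -1.0]]
force: [0.6, 0.7, 0.3]
gripper_width: 0.601
grip_force: 0.0
```

Call:
move_arm:
  motion:
    - [[0,0,0],[0,0,0],1]
    - [[0,0,0],[0,0,0],1]
    - [[0,0,0],[0,0,0],1]
    - [[0,0,0],[0,0,0],1]
    - [[0,0,0],[0,0,0],1]
    - [[0,0,0],[0,0,0],1]
  grip_force: 60

```text
time: 8.35
eef_pos: [0.6102, -0.2127, 0.1907]
orientation: [[0.18, 0.984, 0.001], [0.984, -0.18, -0.0], [0.0, 0.001, -1.0]]
force: [-1.0, 0.9, 6.8]
gripper_width: 0.175
grip_force: 59.8
```

```bash
python3 - <<'E'
from h import *
s=state();print(s['time'],s['eef_pos'],s['gripper_width'],s['force'],s['grip_force'],s['q'])
goal([.611,-.2125,.40],-10.4)
E
```

```text
8.35 [ 0.61019118 -0.21269584  0.19067281] 0.17507287504231311 [-1.04081541  0.8924656   6.8082813 ] 59.82619822025299 [ 25.27715322  36.63109188 -15.83006723 103.20858558  14.05721881
  42.04856252  -8.44124907]
shift [ 0.0004  0.0011 -0.2617] turn [ 0.0007 -0.0001  0.0006]
```

Rib gripped at 14.9 mm opening. Lift.

Call:
move_arm:
  motion:
    - [[0,0,-0.03],[0,0,0],1]
    - [[0,0,-0.08],[0,0,0],1]
    - [[0,0,-0.13],[0,0,0],1]
    - [[0,0,-0.18],[0,0,0],1]
    - [[0,0,-0.23],[0,0,0],1]
    - [[0,0,-0.262],[0,0,0],1]
    - [[0,0,-0.262],[0,0,0],1]
    - [[0,0,-0.262],[0,0,0],1]
  grip_force: 80

```text
time: 9.15
eef_pos: [0.6098, -0.2128, 0.3998]
orientation: [[0.18, 0.984, 0.0], [0.984, -0.18, -0.0], [-0.0, 0.0, -1.0]]
force: [-1.2, -0.9, -2.5]
gripper_width: 0.171
grip_force: 78.5
```

```bash
python3 - <<'E'
from h import *
s=state();print(s['time'],s['eef_pos'],s['gripper_width'],s['force'],s['moment'])
goal([.645,.1832,.40],-14.4)
for n in('top','side'):
    p,d=cams.grab_frame(n);np.savez(n+'3.npz',p=p,d=d)
cv2.imwrite('pics/s4.png',cv2.resize(p[80:280,220:420,::-1],None,fx=2.5,fy=2.5))
E
```

```text
9.15 [ 0.60975755 -0.21275202  0.39976553] 0.17126330520282362 [-1.15261147 -0.93565078 -2.52744554] [-0.01968678  0.0183871  -0.08943547]
shift [ 4.948e-01 -4.580e-02 -4.000e-04] turn [0.0001 0.0001 0.0894]
```

View pics/s4.png

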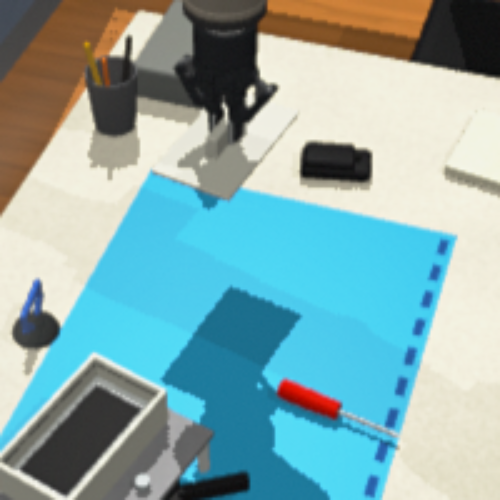

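The lid hangs level in the gripper at (225,150), clear of everything. Carry it over.

Call:
move_arm:
  motion:
    - [[0.06,-0.0055,0],[0,0,0.01],1]
    - [[0.12,-0.011,0],[0,0,0.02],1]
    - [[0.18,-0.0165,0],[0,0,0.03],1]
    - [[0.24,-0.022,0],[0,0,0.04],1]
    - [[0.3,-0.0275,0],[0,0,0.05],1]
    - [[0.36,-0.033,0],[0,0,0.06],1]
    - [[0.42,-0.0385,0],[0,0,0.075],1]
    - [[0.46,-0.042,0],[0,0,0.089],1]

```text
time: 10.05
eef_pos: [0.6425, 0.1592, 0.3984]
orientation: [[0.246, 0.969, -0.002], [0.969, -0.246, 0.001], [0.0, -0.002, -1.0]]
force: [0.6, -0.5, -1.5]
gripper_width: 0.172
grip_force: 78.5
```

Call:
move_arm:
  motion:
    - [[0.02,-0.002,0],[0,0,0],1]
    - [[0.035,-0.004,0],[0,0,0],1]
    - [[0.035,-0.004,0],[0,0,0],1]
    - [[0.035,-0.004,0],[0,0,0],1]
    - [[0.035,-0.004,0],[0,0,0],1]

```text
time: 10.55
eef_pos: [0.6474, 0.1813, 0.3998]
orientation: [[0.25, 0.968, -0.0], [0.968, -0.25, -0.001], [-0.001, 0.0, -1.0]]
force: [0.4, -0.4, -2.0]
gripper_width: 0.17
grip_force: 78.5
```

```bash
cat > lid.py <<'E'
from h import *
s=state();e=np.array(s['eef_pos']);print(s['time'],e,s['gripper_width'],s['force'],s['moment'])
goal([.645,.1832,e[2]],-14.4)
p,d=cams.grab_frame('side');np.savez('side4.npz',p=p,d=d)
P=pts('side',d);X,Y,Z=np.moveaxis(P,-1,0);zp=e[2]-.1907+.014
m=(np.linalg.norm(P[...,:2]-e[:2],axis=-1)<.13)&(abs(Z-zp)<.008)
print(m.sum(),'expect',e[:2],zp,'medz',np.median(Z[m]),rect('side',m,zp,5))
# plane tilt
G=np.c_[P[m][:,:2]-e[:2],np.ones(m.sum())];print('tilt',np.linalg.lstsq(G,P[m][:,2],rcond=None)[0])
cv2.imwrite('pics/l.png',np.hstack([p[180:330,180:380,::-1],np.repeat((m*255).astype(np.uint8)[180:330,180:380,None],3,2)]).repeat(2,0).repeat(2,1))
E
python3 lid.py
```

```text
10.55 [0.64736138 0.18127933 0.3998033 ] 0.17037472903259557 [ 0.42215461 -0.43545096 -1.9795882 ] [-0.03032141 -0.01944976  0.02450907]
shift [ 0.0016 -0.0035 -0.    ] turn [ 0.0001  0.001  -0.0023]
1742 expect [0.64736138 0.18127933] 0.2231032982590294 medz 0.2235397812265429 [645.6 179.5 187.3 107.8  75.3]
tilt [ 0.00121075 -0.00124483  0.2235746 ]
```

View pics/l.png

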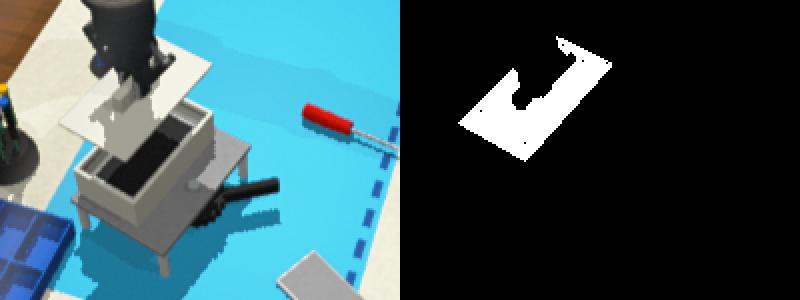

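The lid is level, its mask 187 x 108 mm as it should be, about 2-4 mm off the mouth's centre. I correct this and lower it to just above the rim.

Call:
move_arm:
  motion:
    - [[0.003,-0.004,0.02],[0,0,-0.003],1]
    - [[0.003,-0.004,0.05],[0,0,-0.003],1]
    - [[0.003,-0.004,0.075],[0,0,-0.003],1]
    - [[0.003,-0.004,0.088],[0,0,-0.003],1]
    - [[0.003,-0.004,0.096],[0,0,-0.003],1]
    - [[0.003,-0.004,0.096],[0,0,-0.003],1]
    - [[0.003,-0.004,0.096],[0,0,-0.003],1]

```text
time: 11.3
eef_pos: [0.6448, 0.1864, 0.3238]
orientation: [[0.246, 0.969, 0.001], [0.969, -0.246, 0.0], [0.001, 0.001, -1.0]]
force: [0.6, 1.4, -1.2]
gripper_width: 0.174
grip_force: 78.5
```

```bash
python3 lid.py
```

```text
11.3 [0.64475905 0.18640527 0.323826  ] 0.17433158099159318 [ 0.63963034  1.41437849 -1.21564012] [-0.01853771 -0.00978687  0.02069851]
shift [-0.0038  0.0013 -0.    ] turn [ 0.0009 -0.0008  0.0033]
1634 expect [0.64475905 0.18640527] 0.14712599921489752 medz 0.14749464078188923 [644.2 184.5 186.7 109.   75.7]
tilt [ 0.0010012  -0.00023054  0.14752306]
```

Call:
move_arm:
  motion:
    - [[-0.001,0,0.004],[0,0,0],1]
    - [[-0.001,0,0.008],[0,0,0],1]
    - [[-0.001,0,0.012],[0,0,0],1]
    - [[-0.001,0,0.015],[0,0,0],1]
    - [[-0.001,0,0.017],[0,0,0],1]
    - [[-0.001,0,0.019],[0,0,0],1]
    - [[-0.001,0,0.02],[0,0,0],1]
    - [[-0.001,0,0.02],[0,0,0],1]

```text
time: 12.15
eef_pos: [0.6443, 0.1855, 0.3078]
orientation: [[0.246, 0.969, 0.0], [0.969, -0.246, -0.0], [-0.0, 0.0, -1.0]]
force: [-4.0, -1.8, 5.5]
gripper_width: 0.174
grip_force: 79.5
```

```bash
python3 lid.py
```

```text
12.15 [0.64433333 0.18554962 0.30775346] 0.17439078532473207 [-4.03296587 -1.80783701  5.47388717] [-0.31953782  0.77417784 -0.00619074]
shift [-0.0026  0.0015  0.    ] turn [0.0003 0.     0.0033]
1619 expect [0.64433333 0.18554962] 0.13105346186999586 medz 0.13138622387782029 [643.6 183.6 187.3 109.   75.8]
tilt [0.0001766  0.00094337 0.13142753]
```

View pics/l.png

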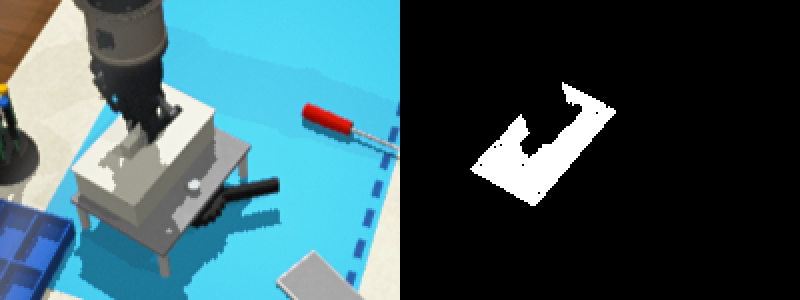

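The lid sits down on the rim: its top is at 131 mm, as expected, level, with light contact force. Release and lift.

Call:
move_arm:
  motion:
    - [[0,0,0],[0,0,0],0.4]
    - [[0,0,0],[0,0,0],0.4]
    - [[0,0,0],[0,0,0],0.4]
    - [[0,0,0],[0,0,0],0.4]
    - [[0,0,-0.02],[0,0,0],0.4]
    - [[0,0,-0.06],[0,0,0],0.4]
    - [[0,0,-0.12],[0,0,0],0.4]
    - [[0,0,-0.16],[0,0,0],0.4]

```text
time: 13.0
eef_pos: [0.6443, 0.1858, 0.4396]
orientation: [[0.246, 0.969, 0.003], [0.969, -0.246, 0.001], [0.002, 0.002, -1.0]]
force: [0.8, -0.1, 0.6]
gripper_width: 0.602
grip_force: 0.0
```

Call:
move_arm:
  motion:
    - [[-0.06,0,0],[0,0,0],0.4]
    - [[-0.12,0,0],[0,0,0],0.4]
    - [[-0.18,0,0],[0,0,0],0.4]
    - [[-0.24,0,0],[0,0,0],0.4]
    - [[-0.3,0,0],[0,0,0],0.4]
    - [[-0.3,0,0],[0,0,0],0.4]
    - [[-0.3,0,0],[0,0,0],0.4]
    - [[-0.3,0,0],[0,0,0],0.4]

```text
time: 13.8
eef_pos: [0.5855, -0.0461, 0.436]
orientation: [[0.245, 0.97, 0.001], [0.97, -0.245, 0.001], [0.001, 0.001, -1.0]]
force: [0.4, 0.9, -0.5]
gripper_width: 0.6
grip_force: 0.0
```

```bash
python3 - <<'E'
from h import *
s=state();print(s['time'],s['eef_pos'],s['gripper_width'],s['force'])
for n in('top','side'):
    p,d=cams.grab_frame(n);P=pts(n,d);Z=P[...,2]
    m=(np.linalg.norm(P[...,:2]-rim,axis=-1)<.13)&(abs(Z-.131)<.008)
    print(rect(n,m,.131,5),np.median(Z[m]),np.linalg.lstsq(np.c_[P[m][:,:2]-rim,np.ones(m.sum())],Z[m],rcond=None)[0])
    k=knob(0,0,0);b=(p.max(-1)<60)&(Z>.035)&(Z<.06)&(P[...,0]<.6)&(P[...,0]>.4)&(P[...,1]>.05)&(P[...,1]<.45)
    v,u=np.nonzero(b);Q=ray(n,np.stack([u,v],1),.052)[:,:2];r=np.linalg.norm(Q-k,axis=1);o=Q[(r>.06)&(r<.13)].mean(0)-k
    print('q',.8+(np.arctan2(o[1],o[0])%(2*np.pi))-(np.pi+yaw))
cv2.imwrite('pics/end.png',cv2.resize(p[100:400,100:420,::-1],None,fx=2,fy=2))
E
```

```text
13.8 [ 0.58546012 -0.04608111  0.43603294] 0.600074627791001 [ 0.36386293  0.86406767 -0.52333714]
[644.9 184.7 186.2 108.   75.7] 0.13153971186157898 [0.00213466 0.00029415 0.13154977]
q 1.6145573929452088
[643.7 183.4 186.8 109.1  75.8] 0.1314819687087848 [0.00220756 0.00131904 0.13146748]
q 1.5436042899161095
```

View pics/end.png

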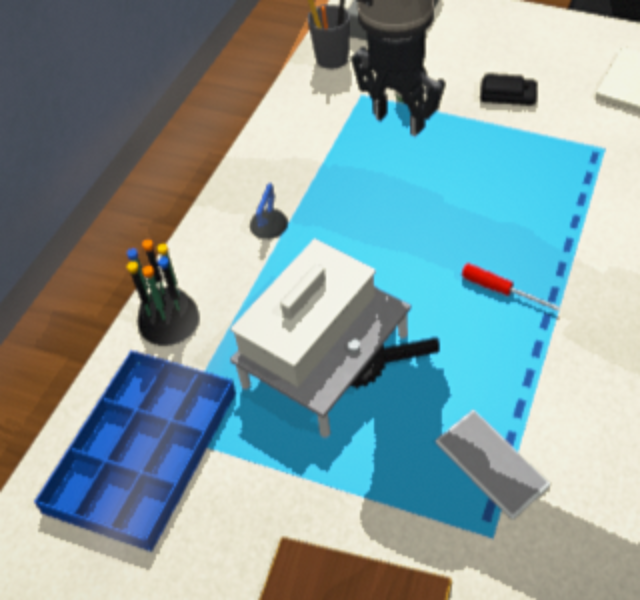

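The lid is flush and level on the box at (305,310), the bar is at its stop (q about 1.6), and the bystanders are where they were.

```bash
python3 -c "
from station import ticket
print(ticket.finish_job())"
```

```text
the job is handed in; nothing more can be done
None
```

The knob was turned to its stop, so the phone sank below the fill line; the lid then went flush and level on the rim, was let go, and the job was handed in at about 14 s.

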